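# Feel for a dropped lock ring under a riser shelf

## Robot

A 6-joint arm with a two-finger parallel gripper is mounted at the origin on a cart in front of the work surface, level with it; the furniture and walls round the work are solid. World frame = base frame: x ahead of the robot, y to its left, z up, the work surface at z = 0. Lengths are in mm, angles in rad, forces in N, time in s.
With the tool pointing down it reaches from about 350 to 975 mm from the base axis. Payload 7.1 kg.
Tool frame: the origin (TCP) lies midway between the tips of the shut fingers; the grasp point (between the pads) lies 19 mm behind it (ctrl.grip_depth is the distance from the TCP to the grasp point, in mm); z points along the fingers, y is the line along which they close (so a half turn about z gives the same grasp; the last joint's range is limited). The gripper opens to 88 mm and grips with 3 to 60 N. Pads are 20 mm wide; open, the fingers measure 115 mm over their backs; the gripper's body (75 mm by 178 mm) begins 61 mm behind the grasp point.
Start: joints at [1.258, 0.423, 1.63, -0, 1.089, -0.019], TCP at [180.963, 598.212, 222.675] pointing down, gripper open.
Joint ranges: [-3, 3], [-0.9, 2.11], [0.09, 2.58], [-1.31, 4.45], [0.11, 2.69], [-2.54, 2.54]. Speed limits (rad/s): [2.39, 2.39, 3.01, 3.14, 3.14, 3.14].

## Interface

Orientations are given as a rotation vector (axis times angle).
In Python, from workcell import ctrl, cams gives the robot as it stands.
- The arm moves only by the tool move_arm, never from a script. Its argument "steps" is a list of rows, each a list of 3 entries, a list of its own where there are three numbers: the shift along the tool's x, y, z in units of 25 mm (1.0 is 25 mm), then the turn about the tool's z in units of 5 degrees (1.0 is 5 degrees), then the closure, from 0 (fully open) to 1 (shut). A call has 1 to 20 rows; each row shifts and turns the commanded pose from where the row before left it, along the tool's axes as they then stand; what a row does not reach is not made up. A row lasts 1/12 s, in which the tool goes at most 41.7 mm and 7.16 degrees, less where a joint would pass 70% of its speed; a pose out of reach is approached as far as the arm can. A call is refused whole if a number of a shift passes 1 or a number of a turn 1, either way. A call with a gripper value outside its range is refused whole. The fingers move at their own pace and stop on an object; the grip force is fixed at half the most. Time passes only in rows, so rows that do not move let the fingers close. It gives the time, the measured TCP pose, the force, the opening and the grip force at its end, in the units of the state.
- ctrl.get_obs(): the state, without advancing time (a new reading comes with each control period).
- cams.get_image(name): name is "side" or "top" or "wrist"; returns a dict with "image" (384x512x3 uint8, red, green, blue), "camera_matrix" (3x3 intrinsics, pixels), "xyz" and "rotation" of the camera in the world; the wrist camera has in their place "mount" (4x4, takes a point from camera to tool coordinates, whose origin is the TCP and whose axes are the flange's). Camera axes: x right, y down, z forward; pixel columns grow to the right and rows downward; lengths in mm; the calibration is good to about 2 mm. The wrist camera is an equidistant fisheye: a pixel r from the principal point sees the ray r / f radians off the axis. A picture is of the moment at which its call begins: read the wrist's pose just before it. There is no depth.
- ctrl.close_job(): hands the job in; it is judged then, once.
Trained networks look in the newest picture that a camera, given by its name, has taken for a name from the list of things; names that differ only in an ending like _2 or _b are one class to them, and where a whole thing is asked for, a point or a joint stands for the part that bears it (a point fixed in the world has none). Each returns a list of dicts, best first, with "p" (0 to 1); they miss things now and then, are a little off and sometimes report something else, mostly with a low value. They report only what shows in the picture. A call takes as long as a camera call.
- cams.boxes_of(camera, thing): "rect" ([centre column, centre row, width, height] in pixels, round what is visible of it).
- cams.cut_out(camera, thing): "pixels" (384x512 bool, what is visible of it) and "rect" ([centre column, centre row, width, height] in pixels, round what is visible of it).
The state is a dict: "t": time; "qpos": joint angles; "qvel": joint speeds; "joint_torque": joint torques, N m; "ee_pos": TCP position; "orientation": TCP orientation; "ft_force": force on the tool from outside, world axes, zero at the start; "moment": the same for the moment, N m; "width": finger opening in mm; "grasp_force": force on a finger pad.
Only numpy, scipy, OpenCV 4.12 (cv2) and the standard library are available. Lean on these libraries where they do the work, as an engineer would, in place of code of your own. Each camera call takes 0.05 s, during which the arm holds its last target. There are 200 camera calls.

## Task

A small brass lock ring has rolled under the low white riser shelf, out of sight beside a sprung partition whose place is not known. Take the orange-handled hooked feeler, slide it in along the shelf's right-hand cheek, sweep it gently to the left until you feel the partition without pushing that far back, and hook the ring out of the front. Lay the feeler flat on the desk clear of the shelf and put the ring in the blue parts tray, flat on its cork pad, leaving the other things as they are.

Things in the scene. Friction and masses are not known exactly. Their poses are not given: they have to be found in the camera images.
- shelf: Fixed white riser shelf, 90 deep (x) x 200 wide (y) x 46 high mm. Origin: centre of its underside on the desk; x points away from its open front, y to its left. Board's underside at z 36, cheeks' inner faces at y = -92 and +92. Back panel (x 37 to 45) stops 11 mm above the desk: the flat feeler passes under it, the ring cannot; 35 mm behind are free. Fixed dish and caps on top, to 60 mm.
- shelf_mouth (a point): Middle of the shelf's open front, at (-45, 0, 10) mm in its frame; a lip leaves 20 mm of height. Hidden inside, pose NOT measured: a loose brass ring lying flat, outer diameter 24, bore 14, height 14 mm, 20 to 45 g. Its centre lies 16 to 36 mm to the right of the partition's face, at x = -18 to +22 mm of the shelf.
- shelf_lane (a point): Point on the desk against the inside of the right cheek at the open front, at (-45, -92, 0) mm in the shelf's frame. The 50 mm to its left are free over the whole depth and behind: the way in for the feeler.
- partition (a joint): Sprung black partition under the shelf, along the shelf's x, face to the right. Value: how far (m) it is pushed left from rest, 0 untouched, stop 0.020; 600 N/m, springs back. Its place is NOT measured: face anywhere from y = +6 to +68 mm of the shelf's frame. It runs from x = -35 to +70 mm, behind x = 35 only as a foot strip 9 mm high.
- probe: Loose hooked feeler, 90 g, lying flat. Origin: underside centre of its upright orange handle block (30 along x, 16 along y, 44 high mm). From there a flat steel blade, 10 wide and 6 thick, underside at z = 0, runs along its +x to x = 150 mm; at its end a toe of the same thickness (x 142 to 150) juts out to +y, from the blade's edge at y = 5 to y = 33 mm. x along the blade, z up.
- probe_toe (a point): Point on the inner (handle-side) face of the feeler's toe, at (142, 19, 3) mm in the feeler's frame: where the hooked ring rests.
- tray: Fixed blue open parts tray, outside 84 (x) x 104 (y) x 14 mm high, walls and floor 3 mm. Origin: centre of its underside, on the desk. A tall microscope stands behind it and to its left, from about x = 0.58 m on: carry the ring over the front of the desk (x about 0.45 m).
- pad: Fixed cork pad 76 x 96 x 3 mm that fills the tray's floor, its top 6 mm above the desk. Origin: centre of its underside.
- eraser: Blue and white eraser, 19 x 42 x 12 mm, loose bystander; origin at underside centre.
- tape: Roll of blue tape, 60 mm diameter, 19 mm high, loose bystander; origin at underside centre.
- pen: Red and white ball pen, 10 x 126 x 12 mm along its y, loose bystander; origin at underside centre.
- usb: Black usb stick, 17 x 50 x 8 mm, loose bystander; origin at underside centre.

How it is judged (in metres and radians):
On the way, in this order (a step that is already met when the one before it is completed fails the run):
1. the feeler's toe is under the shelf, towards its back (x of probe_toe in the frame of shelf above 0.02 m and y of probe_toe in the frame of shelf between -0.092 and 0.092 m and height (world z) of probe_toe below 0.03 m), for 0.2 s.
2. the toe has felt the partition: it has been pushed back a little (value of joint partition above 0.0008 m), for 0.05 s.
3. the toe is out in front of the shelf again (x of probe_toe in the frame of shelf below -0.045 m), for 0.1 s.
At the end, for the whole second after the job is handed in: The ring rests on the tray's cork pad (pad carries over 0.12 N, none of it the feeler's); the feeler lies at rest flat on the desk (within 6 mm, 0.08 rad), off the tray, handle and toe in front of the shelf's front edge; the partition has sprung back (within 2 mm) (contact force between pad and anything else above 0.12 N and contact force between pad and probe below 0.01 N and contact force between probe and tray below 0.01 N and height (world z) of probe below 0.006 m and angle between probe's own z axis and vertical below 0.08 rad and linear speed of probe below 0.02 m/s and x of each of probe_toe, probe in the frame of shelf below -0.045 m and value of joint partition below 0.002 m); the robot touches nothing.
It fails at once if the partition is pushed back more than 12 mm (about 7 N) (value of joint partition above 0.012 m).
It fails at once if the shelf is struck or loaded with more than 15 N (contact force between shelf and anything else above 15 N).
It fails at once if a bystander (eraser, tape, pen, usb stick) is shifted by more than 25 mm (distance of any of eraser, tape, pen, usb from where it was at the start of the episode above 0.025 m).
It also fails if it takes over 72 s, if anything falls off the work surface, if the arm or the gripper's body presses on something with over 40 N, if the wrist force passes 120 N, or if a joint passes its speed limit or range.

## Working session

There is one attempt and no reset: what is moved stays moved. The work goes in short steps, Python scripts to look and compute and a tool call to move; the robot and the scene stay as the last step left them, time stands still between calls to the robot, and variables do not carry over. Pictures are saved under pics/ and viewed, at most 12 in all, crops included, and the job is handed in when it is done.

Besides the shell and the picture viewer there is one more tool, called as a command line: name --argument value ..., lists and objects as JSON in quotes. move_arm: Moves the arm, as the interface text tells. Its arguments: {"type":"object","properties":{"steps":{"type":"array"}},"required":["steps"]}

```bash
mkdir -p pics; ls; python3 - <<'E'
from workcell import ctrl,cams
import cv2,numpy as np
o=ctrl.get_obs();print(o)
for n in ["top","side"]:
    d=cams.get_image(n);cv2.imwrite(f"pics/{n}0.png",d["image"][:,:,::-1])
    np.savez(f"{n}.npz",**{k:np.array(v) for k,v in d.items()})
    print(n,d["camera_matrix"],d["xyz"],d["rotation"])
    for t in ["shelf","probe","tray","pad","eraser","tape","pen","usb","partition","ring"]:
        try: print(t,[(np.round(b["rect"]),round(b["p"],2)) for b in cams.boxes_of(n,t)][:2])
        except Exception as e: print(t,e)
E
```

```text
pics
{'t': 0.0, 'qpos': array([ 1.25800342e+00,  4.23823623e-01,  1.63071028e+00, -1.30788421e-05,
        1.08861375e+00, -1.90350132e-02]), 'qvel': array([ 1.13795480e-03, -6.15098888e-05, -3.60743439e-04,  1.28968044e-03,
       -1.38963112e-04, -8.81336660e-04]), 'joint_torque': array([ 5.85802809e-04, -5.44633126e+01, -2.73663855e+01,  6.43829280e-02,
        2.27703725e-02, -1.01475475e-04]), 'ee_pos': array([180.79239876, 597.67982605, 221.90449152]), 'orientation': array([-4.59731006e-01, -3.10752381e+00,  2.41185380e-03]), 'ft_force': array([-0.90627706,  0.26563227,  0.45144602]), 'moment': array([-0.01398303, -0.0379064 ,  0.01224283]), 'grasp_force': 0.0, 'width': 88.15779880848473}
top [[379.25760841   0.         257.86868072]
 [  0.         379.25760841 195.07813712]
 [  0.           0.           1.        ]] [ 284.07768719 -202.10280281 1170.68614081] [-2.18122608  2.00134884 -0.23127537]
shelf [(array([191., 154.,  70.,  42.]), 0.77)]
probe [(array([308., 227.,  32.,  29.]), 0.68), (array([230., 215.,  47.,  35.]), 0.5)]
tray [(array([310., 228.,  34.,  26.]), 0.44)]

[... 575 characters left out ...]
          0.           1.        ]] [  425.68216037 -1121.46843463   544.4804741 ] [-2.04312617  0.16006913 -0.07765105]
shelf [(array([279., 160.,  34.,  31.]), 0.81)]
probe [(array([222., 195.,  42.,  34.]), 0.59)]
tray [(array([223., 250.,  46.,  36.]), 0.62)]
pad [(array([223., 248.,  39.,  24.]), 0.9), (array([278., 161.,  31.,  28.]), 0.61)]
eraser [(array([261., 298.,  10.,  19.]), 0.47)]
tape [(array([220., 304.,  30.,  31.]), 0.67)]
pen [(array([209., 290.,  58.,  11.]), 0.75)]
usb [(array([216., 162.,  12.,   5.]), 0.64), (array([225., 247.,  45.,  35.]), 0.6)]
partition []
ring it knows: eraser, pad, partition, pen, probe, probe_toe, shelf, shelf_lane, shelf_mouth, tape, tray, usb
```

```bash
python3 - <<'E'
import cv2
a=cv2.imread("pics/top0.png")[115:285,140:400];cv2.imwrite("pics/t1.png",cv2.resize(a,None,fx=3,fy=3,interpolation=cv2.INTER_CUBIC))
a=cv2.imread("pics/side0.png")[130:330,140:340];cv2.imwrite("pics/s1.png",cv2.resize(a,None,fx=3,fy=3,interpolation=cv2.INTER_CUBIC))
E
```

```text
(no output)
```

View pics/t1.png

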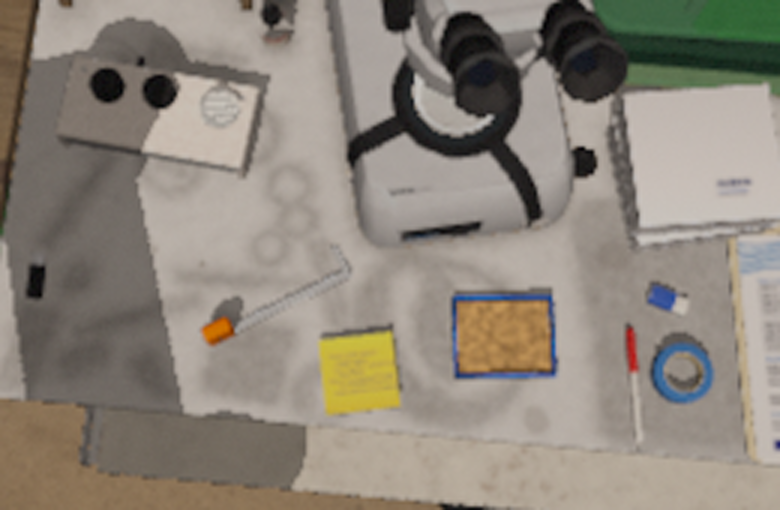

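View pics/s1.png

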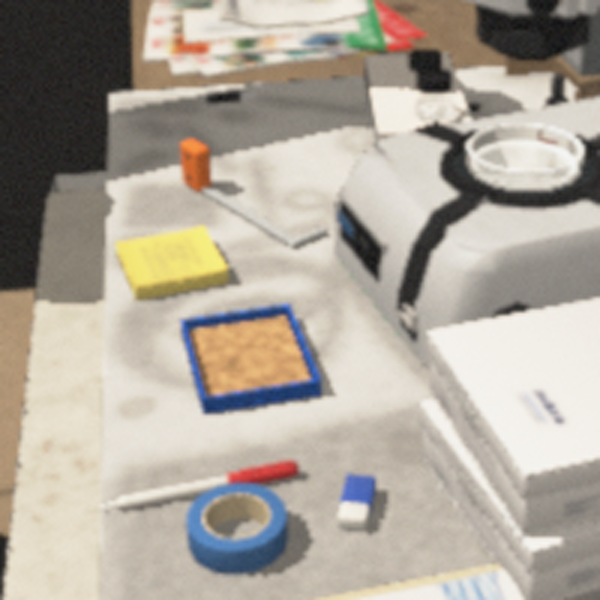

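```bash
cat > h.py <<'E'
import numpy as np,cv2
from scipy.spatial.transform import Rotation as R
def unproj(d,uv,z):
    K=d["camera_matrix"];uv=np.atleast_2d(uv).astype(float)
    r=np.c_[(uv-K[:2,2])/[K[0,0],K[1,1]],np.ones(len(uv))]
    Rm=np.array(d["rotation"]);Rm=Rm if Rm.shape==(3,3) else R.from_rotvec(Rm).as_matrix()
    r=r@Rm.T;p=np.array(d["xyz"]);return p+r*((z-p[2])/r[:,2])[:,None]
def toolpose(o): return np.array(o["ee_pos"]),R.from_rotvec(o["orientation"]).as_matrix()
def wrist_unproj(d,o,uv,z):
    K=d["camera_matrix"];uv=np.atleast_2d(uv).astype(float)
    q=(uv-K[:2,2])/[K[0,0],K[1,1]];th=np.linalg.norm(q,axis=1)[:,None]
    r=np.c_[np.sin(th)*q/np.maximum(th,1e-9),np.cos(th)]
    M=np.array(d["mount"]);p,T=toolpose(o)
    c=p+T@M[:3,3];r=r@(T@M[:3,:3]).T
    return c+r*((z-c[2])/r[:,2])[:,None]
def load(n):
    f=np.load(n);return {k:f[k] for k in f.files}
E
python3 - <<'E'
from h import *
np.set_printoptions(suppress=True,precision=1)
t=load("top.npz");s=load("side.npz")
T=lambda x,y:(140+x/3-.33,115+y/3-.33)
S=lambda x,y:(140+x/3-.33,130+y/3-.33)
print("shelf top z46",unproj(t,[T(76,58),T(268,75),T(243,172),T(58,137)],46))
print("handle top",unproj(t,[T(217,330)],44),"toe tip/corner",unproj(t,[T(335,245),T(349,268)],5))
print("tray",unproj(t,[T(453,294),T(553,290),T(556,375),T(454,378)],14))
print("side: handle base",unproj(s,[S(198,187)],0),"corner",unproj(s,[S(293,245),S(326,233)],4))
print("side tray",unproj(s,[S(183,320),S(287,305),S(322,380),S(205,403)],14))
print("usb,eraser,tape",unproj(t,[T(36,281),T(667,298),T(682,372)],10))
E
```

```text
shelf top z46 [[721.9 133.4  46. ]
 [720.2 -70.7  46. ]
 [612.1 -56.1  46. ]
 [633.4 139.6  46. ]]
handle top [[446.8 -47.8  44. ]] toe tip/corner [[ 552.7 -155.9    5. ]
 [ 529.4 -172.7    5. ]]
tray [[ 509.3 -282.4   14. ]
 [ 522.4 -385.1   14. ]
 [ 434.8 -392.2   14. ]
 [ 422.9 -289.1   14. ]]
side: handle base [[448.4 -46.6   0. ]] corner [[ 521.5 -176.1    4. ]
 [ 551.8 -160.3    4. ]]
side tray [[ 425.1 -292.1   14. ]
 [ 504.4 -284.5   14. ]
 [ 517.3 -385.3   14. ]
 [ 435.4 -398.4   14. ]]
usb,eraser,tape [[ 486.7  150.4   10. ]
 [ 524.9 -503.7   10. ]
 [ 449.4 -520.7   10. ]]
```

move_arm --steps '[[[0,0,0],1,0],[[0,0,0],1,0],[[0,0,0],1,0],[[0,0,0],1,0],[[0,0,0],1,0],[[0,0,0],1,0],[[0,0,0],1,0],[[0,0,0],1,0],[[-1,-0.14,0],0,0],[[-1,-0.14,0],0,0],[[-1,-0.14,0],0,0],[[-1,-0.14,0],0,0],[[-1,-0.14,0],0,0],[[-1,-0.14,0],0,0],[[-1,-0.14,0],0,0],[[-1,-0.14,0],0,0],[[-1,-0.14,0],0,0],[[-1,-0.14,0],0,0],[[-1,-0.14,0],0,0],[[-1,-0.14,0],0,0]]'

```text
t: 2.67
ee_pos: [310.3, 323.1, 222.9]
orientation: [1.495, 2.763, 0.001]
ft_force: [0.6, -0.2, 0.0]
width: 88.0
grasp_force: 0.0
```

move_arm --steps '[[[-1,-0.14,0],0,0],[[-1,-0.14,0],0,0],[[-1,-0.14,0],0,0],[[-1,-0.14,0],0,0],[[-1,-0.14,0],0,0],[[-1,-0.14,0],0,0],[[-1,-0.14,0],0,0],[[-1,-0.14,0],0,0],[[-1,-0.14,0],0,0],[[-1,-0.14,0],0,0],[[-1,-0.14,0],0,0],[[-1,-0.14,0],0,0],[[-1,-0.14,0],0,0],[[-1,-0.14,0],0,0],[[-1,-0.14,0],0,0],[[0,0,0],0,0],[[0,0,0],0,0],[[0,0,0],0,0]]'

```text
t: 4.17
ee_pos: [470.6, -18.2, 222.5]
orientation: [-1.495, -2.762, 0.0]
ft_force: [0.3, 0.3, -0.1]
width: 88.0
grasp_force: 0.0
```

```bash
cat > snap.py <<'E'
from workcell import ctrl,cams
import cv2,numpy as np,sys,pickle
o=ctrl.get_obs();d=cams.get_image("wrist");n=sys.argv[1]
pickle.dump((o,d),open(n+".pkl","wb"));cv2.imwrite(f"pics/{n}.png",d["image"][:,:,::-1])
cv2.imwrite(f"pics/{n}b.png",cv2.resize(d["image"][:,:,::-1],(800,600),interpolation=cv2.INTER_CUBIC))
print(o["t"],o["ee_pos"],o["orientation"],d["camera_matrix"].tolist(),np.round(d["mount"],3).tolist())
for t in sys.argv[2:]: print(t,[(np.round(b["rect"],1),round(b["p"],2)) for b in cams.boxes_of("wrist",t)][:2])
E
python3 snap.py w1 shelf probe probe_toe
```

```text
4.1667 [470.63599672 -18.18652876 222.53051647] [-1.49544936e+00 -2.76202083e+00  7.42073385e-05] [[297.3186396354542, 0.0, 259.24040325159615], [0.0, 297.3186396354542, 190.10581484891648], [0.0, 0.0, 1.0]] [[-0.001, -0.954, -0.298, 80.802], [1.0, -0.001, -0.0, 0.181], [0.0, -0.298, 0.954, -162.625], [0.0, 0.0, 0.0, 1.0]]
shelf [(array([410. , 202.2, 121. , 140.1]), 0.95)]
probe [(array([242.1, 214.1,  32. , 109.1]), 0.8)]
probe_toe [(array([242.8, 214.9,  32.9, 109.5]), 0.9)]
```

View pics/w1b.png

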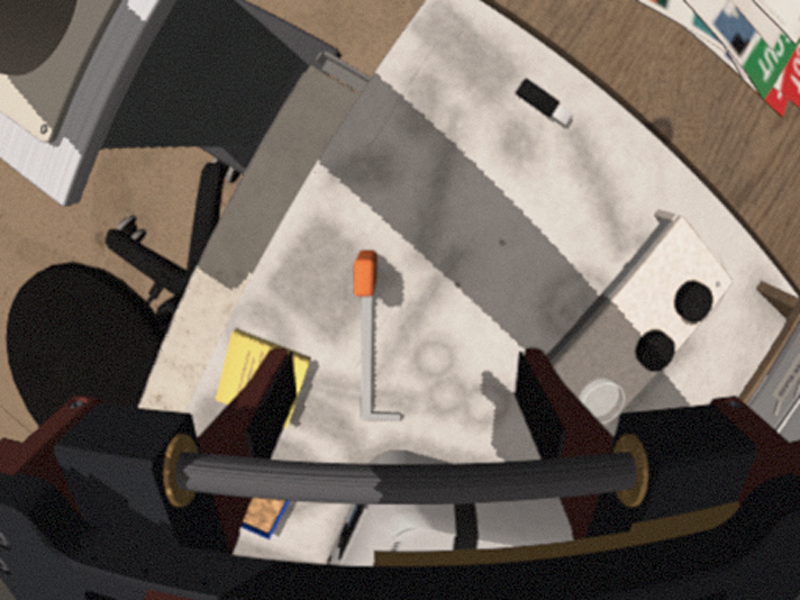

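```bash
python3 - <<'E'
from h import *
import pickle
np.set_printoptions(suppress=True,precision=1)
o,d=pickle.load(open("w1.pkl","rb"))
im=d["image"][:,:,::-1]
P=lambda *a:np.array(a)/1.5625
print("handle top c",wrist_unproj(d,o,P((366,257)),44),"blade start",wrist_unproj(d,o,P((367,296)),6),"corner",wrist_unproj(d,o,P((363,419),(402,419),(402,413)),6))
print("shelf corners z46",wrist_unproj(d,o,P((678,215),(731,277),(613,302)),46))
print("shelf front bottom left",wrist_unproj(d,o,P((658,213)),0))
hsv=cv2.cvtColor(im.copy(),cv2.COLOR_BGR2HSV)
m=cv2.inRange(hsv,(5,150,120),(20,255,255));m[:,:200]=0;m[200:]=0
p=np.argwhere(m)[:,::-1];print(len(p),p.min(0)*1.5625,p.max(0)*1.5625)
cv2.imwrite("pics/w1c.png",cv2.resize(im[120:285,220:480],None,fx=3,fy=3,interpolation=cv2.INTER_CUBIC))
E
```

```text
handle top c [[442.9 -29.4  44. ]] blade start [[463.4 -66.7   6. ]] corner [[ 524.3 -174.3    6. ]
 [ 555.4 -153.6    6. ]
 [ 551.7 -147.8    6. ]]
shelf corners z46 [[634.4 143.2  46. ]
 [721.6 138.1  46. ]
 [630.1  50.7  46. ]]
shelf front bottom left [[642.9 143.6   0. ]]
328 [354.7  51.6] [795.3 293.8]
```

View pics/w1c.png

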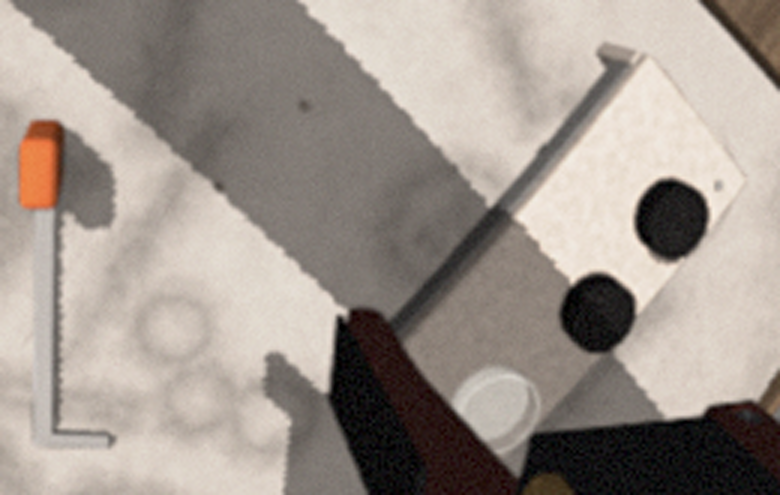

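move_arm --steps '[[[-0.6,0.8,0],0,0],[[-0.6,0.8,0],0,0],[[-0.6,0.8,0],0,0],[[-0.6,0.8,0],0,0],[[0,0,0],0,0],[[0,0,0],0,0],[[0,0,0],0,0]]'

```text
t: 4.95
ee_pos: [569.8, -24.4, 222.2]
orientation: [-1.493, -2.762, 0.001]
ft_force: [0.8, 0.7, 0.1]
width: 88.0
grasp_force: 0.0
```

```bash
python3 snap.py w2 shelf probe; python3 - <<'E'
from h import *
import pickle
np.set_printoptions(suppress=True,precision=1)
o,d=pickle.load(open("w1.pkl","rb"))
C=lambda *a:np.array(a)/3+[220-.33,120-.33]
h=wrist_unproj(d,o,C((39.5,172)),44)[0];b=wrist_unproj(d,o,C((45,215),(45,432)),6)
print(h,b,np.degrees(np.arctan2(*(b[1]-b[0])[1::-1])),b[0]-np.array([15,0,0]))
E
python3 - <<'E'
import cv2
a=cv2.imread("pics/w2.png")[20:220,230:490];cv2.imwrite("pics/w2c.png",cv2.resize(a,None,fx=3,fy=3,interpolation=cv2.INTER_CUBIC))
E
```

```text
4.95 [569.84400185 -24.38387723 222.23615138] [-1.49324028e+00 -2.76240733e+00  1.00240972e-03] [[297.3186396354542, 0.0, 259.24040325159615], [0.0, 297.3186396354542, 190.10581484891648], [0.0, 0.0, 1.0]] [[-0.001, -0.954, -0.298, 80.802], [1.0, -0.001, -0.0, 0.178], [0.0, -0.298, 0.954, -162.626], [0.0, 0.0, 0.0, 1.0]]
shelf [(array([353.9, 164.8, 150.9, 164.1]), 0.94), (array([181.4, 176.1,  37.7, 117.1]), 0.43)]
probe [(array([183.3, 173.8,  43.3, 116.8]), 0.78)]
[449.5 -43.2  44. ] [[ 464.5  -69.1    6. ]
 [ 523.1 -165.5    6. ]] -58.703494864829345 [449.5 -69.1   6. ]
```

View pics/w2c.png

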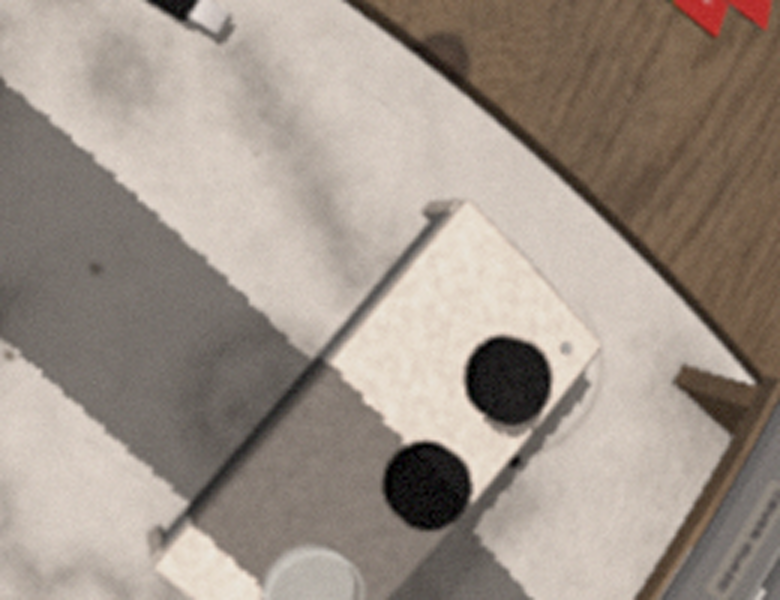

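```bash
python3 - <<'E'
from h import *
import pickle
np.set_printoptions(suppress=True,precision=1)
o,d=pickle.load(open("w2.pkl","rb"))
C=lambda *a:np.array(a)/3+[230-.33,20-.33]
p=wrist_unproj(d,o,C((463,203),(158,568),(600,347)),46)
print(p,np.linalg.norm(p[0]-p[1]),np.linalg.norm(p[0]-p[2]))
v=p[0]-p[1];y=v/np.linalg.norm(v);x=np.array([y[1],-y[0],0]);print(np.degrees(np.arctan2(x[1],x[0])),"centre",(p[0]+p[1])/2+45*x, np.degrees(np.arctan2(*(p[2]-p[0])[1::-1])))
print("cheek bottoms",wrist_unproj(d,o,C((425,212),(150,545)),0))
# probe: blade center line via mask of w1 & w2 both using light edge? handle via orange mask convex
for n in("w1","w2"):
    o,d=pickle.load(open(n+".pkl","rb"));im=d["image"]
    h=cv2.cvtColor(im,cv2.COLOR_RGB2HSV);m=cv2.inRange(h,(4,170,150),(20,255,255));m[:,350:]=0;m[:,:100]=0;m[250:]=0
    c=max(cv2.findContours(m,0,2)[0],key=cv2.contourArea);print(n,cv2.boundingRect(c),cv2.contourArea(c))
E
```

```text
[[637.3 142.3  46. ]
 [620.3 -50.2  46. ]
 [725.6 135.2  46. ]] 193.2413209546162 88.51840751205661
-5.067220530426675 centre [673.6  42.1  46. ] -4.587281042888174
cheek bottoms [[640.  140.7   0. ]
 [623.6 -55.6   0. ]]
w1 (227, 161, 12, 28) 234.5
w2 (161, 118, 10, 24) 198.0
```

```bash
cat > fit.py <<'E'
from h import *
import pickle
from scipy.optimize import least_squares
np.set_printoptions(suppress=True,precision=1)
def pose(p,X):
    c,s=np.cos(p[2]),np.sin(p[2]);X=np.atleast_2d(X).astype(float)
    return np.c_[p[0]+c*X[:,0]-s*X[:,1],p[1]+s*X[:,0]+c*X[:,1],X[:,2]]
t=load("top.npz");s=load("side.npz");W={n:pickle.load(open(n+".pkl","rb")) for n in("w1","w2")}
def ray(cam,uv,z):
    if cam=="t":return unproj(t,(140+uv[0]/3-.33,115+uv[1]/3-.33),z)[0]
    if cam=="s":return unproj(s,(140+uv[0]/3-.33,130+uv[1]/3-.33),z)[0]
    of={"w1":(220,120),"w2":(230,20)}[cam];o,d=W[cam]
    return wrist_unproj(d,o,(of[0]+uv[0]/3-.33,of[1]+uv[1]/3-.33),z)[0]
def fit(obs,p0):
    w={"t":.6,"s":.6,"w1":1,"w2":1}
    P=[(w[c],X,ray(c,uv,X[2])) for c,uv,X in obs]
    f=lambda p:np.concatenate([wi*(pose(p,X)[0]-q)[:2]/(1) for wi,X,q in P])
    r=least_squares(f,p0,loss="soft_l1",f_scale=3)
    print(r.x[:2],np.degrees(r.x[2]));
    for (c,uv,X),(wi,_,q) in zip(obs,P):print("  ",c,X,(q-pose(r.x,X)[0])[:2])
    return r.x
FL,FR,BL,BR=(-45,100,46),(-45,-100,46),(45,100,46),(45,-100,46)
fit([("t",(76,58),BL),("t",(268,75),BR),("t",(243,172),FR),("t",(58,137),FL),("w2",(463,203),FL),("w2",(158,568),FR),("w2",(600,347),BL),("w1",(643,54),FL),("w1",(745,180),BL)],[672,38,-.09])
H=[(-15,8,44),(-15,-8,44),(15,-8,44),(15,8,44)]
fit([("w1",(39.5,172),(0,0,44)),("w1",(45,215),(15,0,6)),("w1",(45,432),(142,0,6)),("w1",(113,440),(146,33,6)),("t",(217,330),(0,0,44)),("t",(349,268),(148,-3,6)),("t",(335,245),(146,33,6)),("s",(198,187),(0,0,0)),("s",(293,245),(150,-5,3)),("s",(326,233),(148,33,6))],[448,-46,-1])
fit([("t",(453,294),(42,52,14)),("t",(553,290),(42,-52,14)),("t",(556,375),(-42,-52,14)),("t",(454,378),(-42,52,14)),("s",(183,320),(-42,52,14)),("s",(287,305),(42,52,14)),("s",(322,380),(42,-52,14)),("s",(205,403),(-42,-52,14))],[472,-338,-.1])
E
python3 fit.py
```

```text
[672.2  39.4] -4.6051281654895675
   t (45, 100, 46) [-3.2 -2.1]
   t (45, -100, 46) [11.1 -6.9]
   t (-45, -100, 46) [-7.2  0.6]
   t (-45, 100, 46) [-2.  -3.1]
   w2 (-45, 100, 46) [ 1.9 -0.4]
   w2 (-45, -100, 46) [0.9 6.5]
   w2 (45, 100, 46) [ 0.5 -0.3]
   w1 (-45, 100, 46) [-0.9  0.5]
   w1 (45, 100, 46) [-0.6  0.3]
[449.6 -45.8] -58.638187815375865
   w1 (0, 0, 44) [-0.1  2.5]
   w1 (15, 0, 6) [  7.1 -10.6]
   w1 (142, 0, 6) [-0.4  1.6]
   w1 (146, 33, 6) [-0.1  2.5]
   t (0, 0, 44) [-2.8 -2. ]
   t (148, -3, 6) [5.1 1. ]
   t (146, 33, 6) [-1.3 -2.7]
   s (0, 0, 0) [-1.2 -0.8]
   s (150, -5, 3) [-1.7  2.1]
   s (148, 33, 6) [-3.5 -8.9]
[ 471.4 -338.6] 6.29523648985288
   t (42, 52, 14) [ 1.9 -0.1]
   t (42, -52, 14) [3.5 0.6]
   t (-42, -52, 14) [-0.6  2.7]
   t (-42, 52, 14) [-1.1  2.4]
   s (-42, 52, 14) [ 1.1 -0.6]
   s (42, 52, 14) [-3.1 -2.2]
   s (42, -52, 14) [-1.5  0.4]
   s (-42, -52, 14) [ 0.  -3.5]
```

move_arm --steps '[[[0,0,0],0.36,0],[[0.3,-0.76,0],0,0],[[0.3,-0.76,0],0,0],[[0.3,-0.76,0],0,0],[[0.3,-0.76,0],0,0],[[0.3,-0.76,0],0,0],[[0.28,-0.75,0.3],0,0],[[0,0,0.8],0,0],[[0,0,0.8],0,0],[[0,0,0.8],0,0],[[0,0,0.8],0,0],[[0,0,0.8],0,0],[[0,0,0.8],0,0],[[0,0,0],0,0],[[0,0,0],0,0],[[0,0,0],0,0]]'

```text
t: 6.43
ee_pos: [450.9, -46.2, 96.1]
orientation: [1.538, 2.739, 0.0]
ft_force: [-0.1, 0.1, -0.1]
width: 87.9
grasp_force: 0.0
```

```bash
python3 snap.py w3 probe
```

```text
6.4333 [450.88477481 -46.21628373  96.0828105 ] [1.53789975e+00 2.73855250e+00 4.60560293e-04] [[297.3186396354542, 0.0, 259.24040325159615], [0.0, 297.3186396354542, 190.10581484891648], [0.0, 0.0, 1.0]] [[-0.001, -0.954, -0.298, 80.808], [1.0, -0.001, -0.0, 0.231], [0.0, -0.298, 0.954, -162.623], [0.0, 0.0, 0.0, 1.0]]
probe [(array([260.1, 233.1,  24.8, 123.2]), 0.61)]
```

View pics/w3.png

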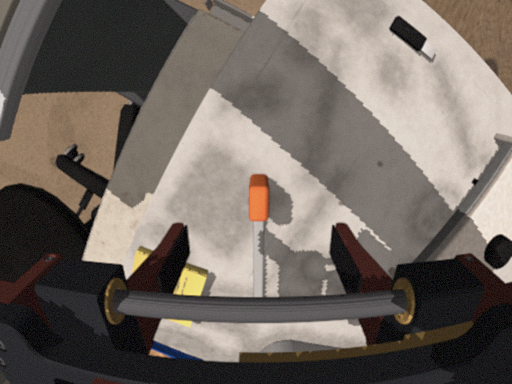

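move_arm --steps '[[[0,0,0.9],0,0],[[0,0,0.9],0,0],[[0,0,0.9],0,0],[[0,0,0.82],0,0.3],[[0,0,0],0,0.6],[[0,0,0],0,0.8],[[0,0,0],0,1],[[0,0,0],0,1],[[0,0,0],0,1],[[0,0,0],0,1],[[0,0,0],0,1],[[0,0,0],0,1],[[0,0,0],0,1],[[0,0,0],0,1],[[0,0,0],0,1],[[0,0,0],0,1]]'

```text
t: 7.87
ee_pos: [450.6, -46.2, 7.2]
orientation: [-1.538, -2.739, 0.0]
ft_force: [-0.7, -0.2, 2.7]
width: 15.9
grasp_force: 30.0
```

move_arm --steps '[[[0,0,-0.4],0,1],[[0,0,0],-0.9,1],[[0,0,0],-0.9,1],[[0,0,0],-0.9,1],[[0,0,0],-0.9,1],[[0,0,0],-0.9,1],[[0,0,0],-0.9,1],[[0,0,0],-0.9,1],[[0,0,0],-0.9,1],[[0,0,0],-0.9,1],[[0,0,0],-0.9,1],[[0,0,0],-0.9,1],[[0,0,0],-0.9,1],[[-0.04,0.5,0],0,1],[[-0.04,0.43,0],0,1],[[0,0,0],0,1],[[0,0,0],0,1],[[0,0,0],0,1]]'

```text
t: 9.37
ee_pos: [454.5, -23.1, 17.3]
orientation: [-0.126, -3.139, 0.0]
ft_force: [-1.1, -0.5, -0.1]
width: 15.7
grasp_force: 30.0
```

```bash
python3 snap.py w4 probe_toe shelf_lane shelf_mouth; python3 - <<'E'
from workcell import ctrl,cams
import cv2,numpy as np
o=ctrl.get_obs();print(o["ft_force"],o["moment"])
for n,c in (("top",(150,240,110,240)),("side",(190,330,110,230))):
    d=cams.get_image(n);np.savez(f"{n}2.npz",**{k:np.array(v) for k,v in d.items()})
    a=d["image"][c[0]-30:c[1]-30,c[2]:c[3],::-1] if n=="top" else d["image"][120:220,190:330,::-1]
    cv2.imwrite(f"pics/{n}2.png",cv2.resize(a,None,fx=4,fy=4,interpolation=cv2.INTER_CUBIC))
a=cv2.imread("pics/top2.png");b=cv2.imread("pics/side2.png")
E
```

```text
9.3667 [454.47542233 -23.10332015  17.32063623] [-1.26212749e-01 -3.13903884e+00  8.63486772e-05] [[297.3186396354542, 0.0, 259.24040325159615], [0.0, 297.3186396354542, 190.10581484891648], [0.0, 0.0, 1.0]] [[-0.001, -0.954, -0.299, 81.284], [1.0, -0.001, -0.0, -1.163], [-0.0, -0.299, 0.954, -162.624], [0.0, 0.0, 0.0, 1.0]]
probe_toe [(array([260.4, 282. ,  30.6, 145.3]), 0.82)]
shelf_lane []
shelf_mouth []
[-0.92937419  0.88412265 -0.80383117] [-0.00214774  0.05134767 -0.00561184]
```

View pics/w4b.png

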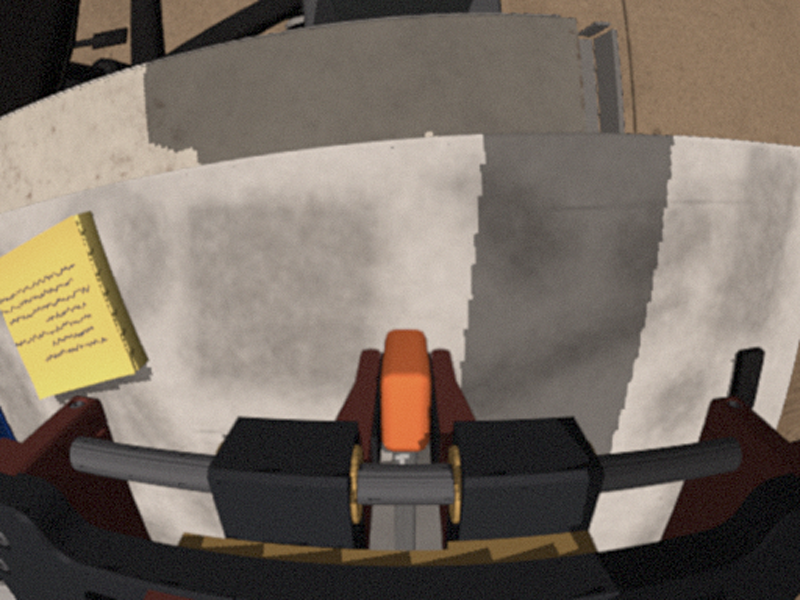

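```bash
python3 - <<'E'
import cv2,numpy as np
a=cv2.imread("pics/top2.png");b=cv2.imread("pics/side2.png");print(a.shape,b.shape)
w=max(a.shape[1],b.shape[1]);p=lambda i:cv2.copyMakeBorder(i,0,0,0,w-i.shape[1],0)
c=np.vstack([p(a),p(b)]);cv2.imwrite("pics/ts.png",cv2.resize(c,None,fx=.75,fy=.75) if c.shape[0]>600 else c)
E
```

```text
(360, 520, 3) (400, 560, 3)
```

View pics/ts.png

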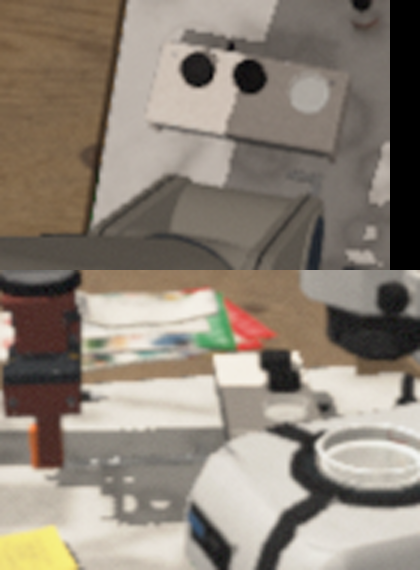

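```bash
python3 - <<'E'
from h import *
np.set_printoptions(suppress=True,precision=1)
t=load("top2.npz")
p=unproj(t,[(110+x/3-.3,120+y/3-.3) for x,y in ((148,124),(332,154),(170,38),(352,76))],46)
print(p,p.mean(0),np.degrees(np.arctan2(*(p[0]-p[1])[1::-1]))-90,np.degrees(np.arctan2(*(p[2]-p[3])[1::-1]))-90)
m=(t["image"][115:185,140:240]);g=cv2.cvtColor(m,cv2.COLOR_RGB2HSV)
E
```

```text
[[631.1 139.2  46. ]
 [615.2 -54.8  46. ]
 [727.8 129.9  46. ]
 [701.8 -66.4  46. ]] [669.  37.  46.] -4.7099432324173875 -7.538167367423995
```

move_arm --steps '[[[0,0,0.2],0.08,1],[[0,0,0.13],0,1],[[0,0,0],0,1],[[0,0,0],0,1],[[0,0,0],0,1],[[-0.2,0,0],0,1],[[-0.2,0,0],0,1],[[-0.2,0,0],0,1],[[-0.2,0,0],0,1],[[-0.2,0,0],0,1],[[-0.2,0,0],0,1],[[-0.2,0,0],0,1],[[-0.2,0,0],0,1],[[-0.2,0,0],0,1],[[-0.2,0,0],0,1],[[-0.2,0,0],0,1],[[-0.2,0,0],0,1],[[0,0,0],0,1],[[0,0,0],0,1]]'

```text
t: 11.25
ee_pos: [514.5, -28.5, 8.9]
orientation: [0.138, 3.139, -0.0]
ft_force: [0.1, -1.0, -0.5]
width: 15.7
grasp_force: 30.0
```

```bash
python3 -c "
from workcell import ctrl
o=ctrl.get_obs();print(o['ee_pos'],o['ft_force'],o['moment'],o['orientation'])"
```

```text
[514.46278189 -28.45341884   8.8863747 ] [ 0.09652053 -1.00073502 -0.54941512] [ 0.0390214   0.06093226 -0.03436951] [ 1.38017277e-01  3.13853367e+00 -1.58463855e-06]
```

move_arm --steps '[[[-0.2,0,0],0,1],[[-0.2,0,0],0,1],[[-0.2,0,0],0,1],[[-0.2,0,0],0,1],[[-0.2,0,0],0,1],[[-0.2,0,0],0,1],[[-0.2,0,0],0,1],[[-0.2,0,0],0,1],[[-0.2,0,0],0,1],[[-0.2,0,0],0,1],[[-0.2,0,0],0,1],[[0,0,0],0,1],[[0,0,0],0,1],[[0,0,0],0,1],[[0,0,0],0,1]]'

```text
t: 12.5
ee_pos: [568.6, -33.3, 8.8]
orientation: [-0.138, -3.138, 0.0]
ft_force: [-0.9, -0.2, -1.1]
width: 16.1
grasp_force: 30.0
```

```bash
cat > f.py <<'E'
from workcell import ctrl
import numpy as np
o=ctrl.get_obs();p=o['ee_pos'];a=np.radians(-5);d=p[:2]-[671.5,38.5]
print(p.round(1),'F',o['ft_force'].round(2),'M',o['moment'].round(3),'tcp in shelf',(np.array([[np.cos(a),np.sin(a)],[-np.sin(a),np.cos(a)]])@d).round(1),o['orientation'].round(3))
E
python3 f.py
```

```text
[568.6 -33.3   8.8] F [-0.9  -0.19 -1.1 ] M [0.014 0.046 0.051] tcp in shelf [-96.2 -80.4] [-0.138 -3.138  0.   ]
```

move_arm --steps '[[[0,0.16,0],0,1],[[0,0.16,0],0,1],[[0,0.16,0],0,1],[[0,0.16,0],0,1],[[0,0.16,0],0,1],[[0,0.16,0],0,1],[[0,0.16,0],0,1],[[0,0.16,0],0,1],[[0,0.16,0],0,1],[[0,0.16,0],0,1],[[0,0.16,0],0,1],[[0,0.16,0],0,1],[[0,0,0],0,1],[[0,0,0],0,1],[[0,0,0],0,1]]'

```text
t: 13.75
ee_pos: [573.3, 14.5, 8.9]
orientation: [-0.138, -3.139, 0.0]
ft_force: [-0.8, 0.1, -0.2]
width: 15.7
grasp_force: 30.0
```

```bash
python3 f.py
```

```text
[573.3  14.5   8.9] F [-0.81  0.12 -0.23] M [0.047 0.093 0.042] tcp in shelf [-95.8 -32.5] [-0.138 -3.139  0.   ]
```

move_arm --steps '[[[0,0.1,0],0,1],[[0,0.1,0],0,1],[[0,0,0],0,1],[[0,0,0],0,1]]'

```text
t: 14.08
ee_pos: [573.8, 19.6, 9.0]
orientation: [0.138, 3.138, -0.0]
ft_force: [0.5, 0.8, -0.4]
width: 15.6
grasp_force: 30.0
```

```bash
python3 f.py
```

```text
[573.8  19.6   9. ] F [ 0.49  0.79 -0.41] M [0.089 0.033 0.006] tcp in shelf [-95.7 -27.3] [ 0.138  3.138 -0.   ]
```

move_arm --steps '[[[0,0.1,0],0,1],[[0,0.1,0],0,1],[[0,0,0],0,1],[[0,0,0],0,1]]'

```text
t: 14.42
ee_pos: [574.2, 24.7, 8.9]
orientation: [0.137, 3.139, -0.0]
ft_force: [-0.3, -0.2, -1.1]
width: 15.7
grasp_force: 30.0
```

```bash
python3 f.py
```

```text
[574.2  24.7   8.9] F [-0.27 -0.21 -1.05] M [0.052 0.028 0.017] tcp in shelf [-95.7 -22.2] [ 0.137  3.139 -0.   ]
```

move_arm --steps '[[[0,0.1,0],0,1],[[0,0.1,0],0,1],[[0,0,0],0,1],[[0,0,0],0,1]]'

```text
t: 14.75
ee_pos: [574.6, 29.7, 8.9]
orientation: [0.137, 3.139, -0.0]
ft_force: [-0.7, -0.1, -0.8]
width: 16.1
grasp_force: 30.0
```

```bash
python3 f.py
```

```text
[574.6  29.7   8.9] F [-0.71 -0.13 -0.85] M [0.019 0.031 0.005] tcp in shelf [-95.7 -17.2] [ 0.137  3.139 -0.   ]
```

move_arm --steps '[[[0,0.1,0],0,1],[[0,0.1,0],0,1],[[0,0,0],0,1],[[0,0,0],0,1]]'

```text
t: 15.08
ee_pos: [575.0, 34.7, 8.9]
orientation: [0.137, 3.139, -0.0]
ft_force: [0.3, -0.2, -0.8]
width: 16.0
grasp_force: 30.0
```

```bash
python3 f.py
```

```text
[575.   34.7   8.9] F [ 0.3  -0.23 -0.76] M [ 0.044  0.007 -0.032] tcp in shelf [-95.8 -12.2] [ 0.137  3.139 -0.   ]
```

move_arm --steps '[[[0,0.1,0],0,1],[[0,0.1,0],0,1],[[0,0,0],0,1],[[0,0,0],0,1]]'

```text
t: 15.42
ee_pos: [575.5, 39.6, 8.9]
orientation: [0.137, 3.139, -0.0]
ft_force: [-0.2, -0.4, -0.8]
width: 16.0
grasp_force: 30.0
```

```bash
python3 f.py
```

```text
[575.5  39.6   8.9] F [-0.18 -0.41 -0.76] M [-0.029  0.03   0.009] tcp in shelf [-95.8  -7.2] [ 0.137  3.139 -0.   ]
```

move_arm --steps '[[[0,0.1,0],0,1],[[0,0.1,0],0,1],[[0,0,0],0,1],[[0,0,0],0,1]]'

```text
t: 15.75
ee_pos: [575.9, 44.6, 8.9]
orientation: [0.138, 3.139, -0.0]
ft_force: [0.6, -0.0, -1.0]
width: 15.8
grasp_force: 30.0
```

```bash
python3 f.py
```

```text
[575.9  44.6   8.9] F [ 0.57 -0.01 -1.04] M [ 0.034  0.097 -0.001] tcp in shelf [-95.8  -2.2] [ 0.138  3.139 -0.   ]
```

move_arm --steps '[[[0,0.1,0],0,1],[[0,0.1,0],0,1],[[0,0,0],0,1],[[0,0,0],0,1]]'

```text
t: 16.08
ee_pos: [576.4, 49.6, 8.9]
orientation: [0.138, 3.139, 0.0]
ft_force: [0.3, -0.9, -0.2]
width: 16.1
grasp_force: 30.0
```

```bash
python3 f.py
```

```text
[576.4  49.6   8.9] F [ 0.35 -0.88 -0.24] M [ 0.004  0.019 -0.018] tcp in shelf [-95.7   2.8] [0.138 3.139 0.   ]
```

move_arm --steps '[[[0,0.1,0],0,1],[[0,0.1,0],0,1],[[0,0,0],0,1],[[0,0,0],0,1]]'

```text
t: 16.42
ee_pos: [576.8, 54.6, 9.0]
orientation: [0.137, 3.139, -0.0]
ft_force: [0.6, -0.1, -0.7]
width: 15.7
grasp_force: 30.0
```

```bash
python3 f.py
```

```text
[576.8  54.6   9. ] F [ 0.64 -0.12 -0.68] M [ 0.015  0.007 -0.054] tcp in shelf [-95.7   7.8] [ 0.137  3.139 -0.   ]
```

move_arm --steps '[[[0,0.08,0],0,1],[[0,0.08,0],0,1],[[0,0,0],0,1],[[0,0,0],0,1]]'

```text
t: 16.75
ee_pos: [577.1, 58.4, 8.9]
orientation: [-0.138, -3.138, 0.0]
ft_force: [0.0, -1.7, -1.0]
width: 15.7
grasp_force: 30.0
```

```bash
python3 f.py
```

```text
[577.1  58.4   8.9] F [ 0.02 -1.66 -1.01] M [-0.286  0.075 -0.232] tcp in shelf [-95.8  11.6] [-0.138 -3.138  0.   ]
```

move_arm --steps '[[[0,0.04,0],0,1],[[0,0,0],0,1],[[0,0,0],0,1]]'

```text
t: 17.0
ee_pos: [577.1, 59.3, 8.9]
orientation: [-0.138, -3.138, 0.0]
ft_force: [-1.0, -2.3, -1.2]
width: 15.7
grasp_force: 30.0
```

```bash
python3 f.py
```

```text
[577.1  59.3   8.9] F [-1.04 -2.29 -1.16] M [-0.333  0.105 -0.254] tcp in shelf [-95.8  12.5] [-0.138 -3.138  0.   ]
```

move_arm --steps '[[[0,-0.08,0],0,1],[[0,-0.08,0],0,1],[[0,0,0],0,1],[[0.1,0,0],0,1],[[0.15,0,0],0,1],[[0.2,0,0],0,1],[[0.2,0,0],0,1],[[0.2,0,0],0,1],[[0.2,0,0],0,1],[[0.2,0,0],0,1],[[0.2,0,0],0,1],[[0.2,0,0],0,1],[[0.2,0,0],0,1],[[0.2,0,0],0,1],[[0.2,0,0],0,1],[[0.2,0,0],0,1],[[0.2,0,0],0,1],[[0.2,0,0],0,1],[[0.2,0,0],0,1]]'

```text
t: 18.58
ee_pos: [500.5, 62.1, 9.0]
orientation: [0.138, 3.138, -0.0]
ft_force: [1.3, -0.2, -0.4]
width: 16.1
grasp_force: 30.0
```

```bash
python3 f.py
```

```text
[500.5  62.1   9. ] F [ 1.33 -0.16 -0.39] M [-0.006  0.02  -0.036] tcp in shelf [-172.4    8.6] [ 0.138  3.138 -0.   ]
```

move_arm --steps '[[[0.2,0,0],0,1],[[0.2,0,0],0,1],[[0.2,0,0],0,1],[[0.2,0,0],0,1],[[0.2,0,0],0,1],[[0.2,0,0],0,1],[[0.2,0,0],0,1],[[0.2,0,0],0,1],[[0.2,0,0],0,1],[[0.2,0,0],0,1],[[0.2,0,0],0,1],[[0.2,0,0],0,1],[[0.2,0,0],0,1],[[0.2,0,0],0,1],[[0.2,0,0],0,1],[[0.2,0,0],0,1],[[0.2,0,0],0,1],[[0.15,0,0],0,1],[[0.1,0,0],0,1],[[0,0,0],0,1]]'

```text
t: 20.25
ee_pos: [409.3, 70.1, 8.9]
orientation: [-0.138, -3.138, 0.0]
ft_force: [-0.2, 0.3, -1.2]
width: 16.0
grasp_force: 30.0
```

```bash
python3 f.py; python3 - <<'E'
from workcell import ctrl,cams
import cv2,numpy as np
for n,(r0,r1,c0,c1) in (("top",(130,250,150,290)),("side",(120,240,190,330))):
    d=cams.get_image(n);np.savez(f"{n}3.npz",**{k:np.array(v) for k,v in d.items()})
    cv2.imwrite(f"pics/{n}3.png",cv2.resize(d["image"][r0:r1,c0:c1,::-1],None,fx=2.85,fy=2.85,interpolation=cv2.INTER_CUBIC))
a=cv2.imread("pics/top3.png");b=cv2.imread("pics/side3.png");cv2.imwrite("pics/ts3.png",np.hstack([a,b]))
E
```

```text
[409.3  70.1   8.9] F [-0.23  0.32 -1.19] M [-0.017  0.01  -0.004] tcp in shelf [-263.9    8.6] [-0.138 -3.138  0.   ]
```

View pics/ts3.png

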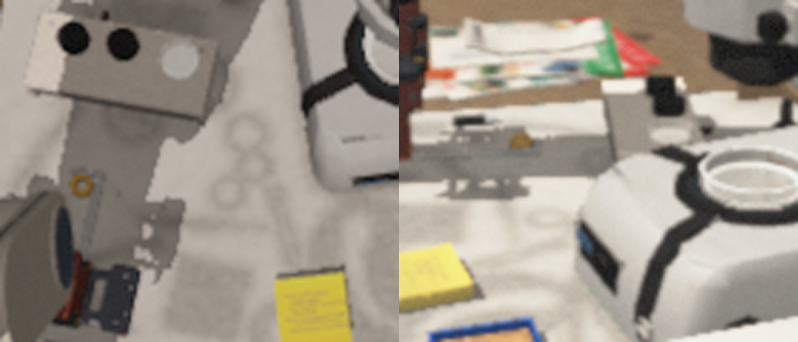

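move_arm --steps '[[[-0.3,0,0],0,1],[[-0.3,0,0],0,1],[[-0.3,0,0],0,1],[[-0.3,0,0],0,1],[[0,-0.4,0],0,1],[[0,-0.4,0],0,1],[[0,-0.4,0],0,1],[[0,-0.4,0],0,1],[[0,-0.4,0],0,1],[[0,-0.4,0],0,1],[[0,-0.4,0],0,1],[[0,0,0],0,1],[[0,0,0.03],0,1],[[0,0,0.03],0,1],[[0,0,0],0,1],[[0,0,0],0,1]]'

```text
t: 21.68
ee_pos: [433.8, -1.9, 7.3]
orientation: [-0.137, -3.138, -0.0]
ft_force: [-0.1, 0.1, -0.6]
width: 15.7
grasp_force: 30.0
```

move_arm --steps '[[[0,0,0],0,0.6],[[0,0,0],0,0.6],[[0,0,0],0,0.6],[[0,0,0],0,0.6],[[0,0,0],0,0.6],[[0,0,0],0,0.6],[[0,0,-0.2],0,0.6],[[0,0,-0.5],0,0.6],[[0,0,-0.8],0,0.6],[[0,0,-0.9],0,0.6],[[0,0,-0.9],0,0.6],[[0,0,-0.9],0,0.6],[[0,0,0],0,0.6],[[0,0,0],0,0.6]]'

```text
t: 22.85
ee_pos: [434.6, -2.3, 113.6]
orientation: [0.138, 3.135, 0.0]
ft_force: [0.2, 0.3, -0.6]
width: 35.0
grasp_force: 0.0
```

move_arm --steps '[[[-0.66,0.59,0],0,0.4],[[-0.66,0.59,0],0,0.4],[[-0.66,0.59,0],0,0.4],[[-0.66,0.59,0],0,0.4],[[-0.65,0.58,0],0,0.4],[[-0.65,0.58,0],0,0.4],[[0,0,0],0,0.4],[[0,0,0],0,0.4],[[0,0,0],0,0.4]]'

```text
t: 23.6
ee_pos: [537.7, 76.3, 111.1]
orientation: [-0.137, -3.135, 0.001]
ft_force: [0.7, -0.1, -0.4]
width: 52.5
grasp_force: 0.0
```

```bash
python3 snap.py w5 probe; python3 - <<'E'
from h import *
import pickle
np.set_printoptions(suppress=True,precision=1)
o,d=pickle.load(open("w5.pkl","rb"));im=d["image"]
h=cv2.cvtColor(im,cv2.COLOR_RGB2HSV);m=cv2.inRange(h,(12,110,60),(32,255,255))
for c in cv2.findContours(m,0,2)[0]:
    if cv2.contourArea(c)>15:
        (x,y,w,hh)=cv2.boundingRect(c);print((x,y,w,hh),cv2.contourArea(c),wrist_unproj(d,o,(x+w/2-.5,y+hh/2-.5),10))
E
```

```text
23.6 [537.74645675  76.26064224 111.0713486 ] [-1.37430711e-01 -3.13533320e+00  1.06678323e-03] [[297.3186396354542, 0.0, 259.24040325159615], [0.0, 297.3186396354542, 190.10581484891648], [0.0, 0.0, 1.0]] [[-0.001, -0.954, -0.299, 81.277], [1.0, -0.001, -0.0, -1.155], [-0.0, -0.299, 0.954, -162.627], [0.0, 0.0, 0.0, 1.0]]
probe [(array([169.6, 148.8,  54.8, 170.7]), 0.93)]
(175, 330, 261, 32) 2357.5 [[747.7 114.3  10. ]]
(344, 283, 17, 48) 363.0 [[690.1 170.5  10. ]]
(159, 283, 16, 48) 303.5 [[671.  -45.8  10. ]]
(248, 177, 24, 26) 460.5 [[537.9  75.2  10. ]]
(492, 84, 20, 9) 66.0 [[443.4 355.2  10. ]]
(0, 67, 50, 86) 2802.0 [[ 422.6 -175.7   10. ]]
```

View pics/w5.png

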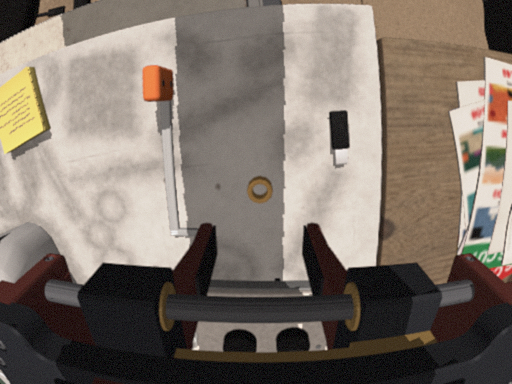

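move_arm --steps '[[[0,-0.04,0.9],0,0.4],[[0,0,0.9],0,0.4],[[0,0,0.9],0,0.4],[[0,0,0.9],0,0.4],[[0,0,0.6],0,0.4],[[0,0,0],0,0.4],[[0,0,0],0,0.4],[[0,0,0],0,0.4]]'

```text
t: 24.37
ee_pos: [539.7, 75.5, 8.2]
orientation: [0.139, 3.138, 0.0]
ft_force: [0.4, -0.8, -0.7]
width: 52.5
grasp_force: 0.0
```

move_arm --steps '[[[0.06,0,0.1],0,0.4],[[0,0,0.12],0,0.4],[[0,0,0],0,0.4],[[0,0,0],0,0.8],[[0,0,0],0,1],[[0,0,0],0,1],[[0,0,0],0,1],[[0,0,0],0,1],[[0,0,0],0,1],[[0,0,0],0,1],[[0,0,0],0,1]]'

```text
t: 25.28
ee_pos: [538.1, 75.9, 2.0]
orientation: [0.138, 3.138, 0.0]
ft_force: [-1.1, -1.0, 0.4]
width: 22.6
grasp_force: 30.0
```

move_arm --steps '[[[0,0,-0.5],0,1],[[0,0,-0.8],0,1],[[0,0,-0.9],0,1],[[0,0,-0.9],0,1],[[0,0,-0.9],0,1],[[0,0,-0.7],0,1],[[0.53,-0.69,0],0,1],[[0.53,-0.69,0],0,1],[[0.53,-0.69,0],0,1],[[0.53,-0.69,0],0,1],[[0.53,-0.69,0],0,1],[[0.53,-0.69,0],0,1],[[0,0,0],0,1]]'

```text
t: 26.37
ee_pos: [446.6, -21.8, 119.8]
orientation: [-0.14, -3.136, 0.0]
ft_force: [-1.0, 0.1, -0.5]
width: 22.8
grasp_force: 30.0
```

move_arm --steps '[[[-0.14,-0.8,0],0,1],[[-0.14,-0.8,0],0,1],[[-0.14,-0.8,0],0,1],[[-0.14,-0.8,0],0,1],[[-0.14,-0.8,0],0,1],[[-0.14,-0.8,0],0,1],[[-0.14,-0.8,0],0,1],[[-0.14,-0.8,0],0,1],[[-0.14,-0.8,0],0,1],[[-0.14,-0.8,0],0,1],[[-0.14,-0.8,0],0,1],[[-0.14,-0.8,0],0,1],[[-0.14,-0.8,0],0,1],[[-0.14,-0.8,0],0,1],[[0,-0.8,0],0,1],[[0,-0.6,0],0,1],[[0,0,0],0,1],[[0,0,0],0,1]]'

```text
t: 27.87
ee_pos: [471.0, -338.5, 119.6]
orientation: [0.14, 3.138, 0.0]
ft_force: [1.0, 0.1, 0.2]
width: 22.5
grasp_force: 30.0
```

```bash
python3 snap.py w6 tray pad; python3 - <<'E'
from h import *
from workcell import cams
import pickle
np.set_printoptions(suppress=True,precision=1)
o,d=pickle.load(open("w6.pkl","rb"));im=d["image"]
h=cv2.cvtColor(im,cv2.COLOR_RGB2HSV);m=cv2.inRange(h,(100,150,60),(130,255,255))
c=max(cv2.findContours(m,0,2)[0],key=cv2.contourArea)
print(cv2.boundingRect(c));q=cv2.approxPolyDP(cv2.convexHull(c),5,True)[:,0];print(q.tolist(),wrist_unproj(d,o,q,14))
E
```

```text
27.8667 [ 471.0216577  -338.5346076   119.61295698] [1.40000768e-01 3.13831060e+00 2.94935868e-04] [[297.3186396354542, 0.0, 259.24040325159615], [0.0, 297.3186396354542, 190.10581484891648], [0.0, 0.0, 1.0]] [[-0.001, -0.954, -0.299, 81.273], [1.0, -0.001, -0.0, -1.153], [-0.0, -0.299, 0.954, -162.624], [0.0, 0.0, 0.0, 1.0]]
tray [(array([261.4, 185. , 125.7, 104.6]), 0.65)]
pad [(array([261.8, 183. , 104.5,  88.6]), 0.59)]
(201, 135, 120, 101)
[[308, 135], [320, 217], [221, 235], [201, 156]] [[ 425.1 -291.    14. ]
 [ 506.7 -282.5   14. ]
 [ 517.2 -382.5   14. ]
 [ 435.7 -390.8   14. ]]
```

View pics/w6.png

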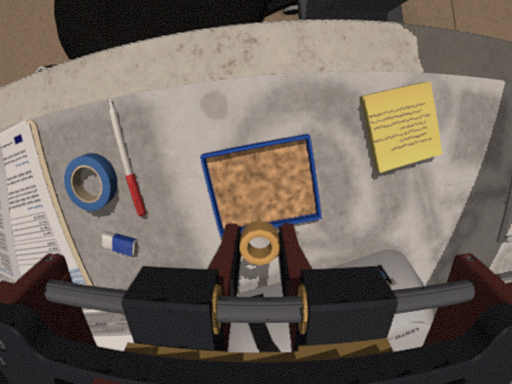

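move_arm --steps '[[[0,0,0.9],0,1],[[0,0,0.9],0,1],[[0,0,0.9],0,1],[[0,0,0.9],0,1],[[0,0,0.5],0,1],[[0,0,0.2],0,1],[[0,0,0],0,1],[[0,0,0],0,1],[[0,0,0],0,1]]'

```text
t: 28.77
ee_pos: [471.7, -338.7, 13.1]
orientation: [0.138, 3.137, -0.002]
ft_force: [0.5, -0.1, 0.7]
width: 22.3
grasp_force: 30.0
```

move_arm --steps '[[[0,0,0.1],0,1],[[0,0,0.07],0,1],[[0,0,0],0,1],[[0,0,0],0,1],[[0,0,0],0,1]]'

```text
t: 29.18
ee_pos: [471.1, -338.5, 8.0]
orientation: [0.138, 3.138, -0.0]
ft_force: [-0.5, 0.5, 1.3]
width: 22.8
grasp_force: 30.0
```

Touching lightly; release and lift.

move_arm --steps '[[[0,0,0],0,0.6],[[0,0,0],0,0.55],[[0,0,0],0,0.55],[[0,0,0],0,0.55],[[0,0,0],0,0.55],[[0,0,-0.3],0,0.55],[[0,0,-0.8],0,0.55],[[0,0,-0.9],0,0.55],[[0,0,-0.9],0,0.55],[[0,0,-0.9],0,0.55],[[0,0,0],0,0.55],[[0,0,0],0,0.55],[[0,0,0],0,0.55]]'

```text
t: 30.27
ee_pos: [470.6, -338.1, 102.5]
orientation: [-0.138, -3.138, -0.0]
ft_force: [-0.1, 0.9, -0.1]
width: 39.2
grasp_force: 0.0
```

```bash
python3 snap.py w7; python3 - <<'E'
from h import *
import pickle
from workcell import cams
o,d=pickle.load(open("w7.pkl","rb"))
t=cams.get_image("top")["image"][115:285,140:400,::-1]
a=cv2.resize(d["image"][120:290,180:340,::-1],None,fx=2,fy=2);b=cv2.resize(t,None,fx=1.7,fy=2,interpolation=cv2.INTER_CUBIC)
cv2.imwrite("pics/fin.png",np.hstack([a,b]))
E
```

```text
30.2667 [ 470.60361936 -338.08503228  102.50949147] [-1.37855703e-01 -3.13829443e+00 -2.42334294e-04] [[297.3186396354542, 0.0, 259.24040325159615], [0.0, 297.3186396354542, 190.10581484891648], [0.0, 0.0, 1.0]] [[-0.001, -0.954, -0.299, 81.275], [1.0, -0.001, -0.0, -1.154], [-0.0, -0.299, 0.954, -162.624], [0.0, 0.0, 0.0, 1.0]]
```

View pics/fin.png

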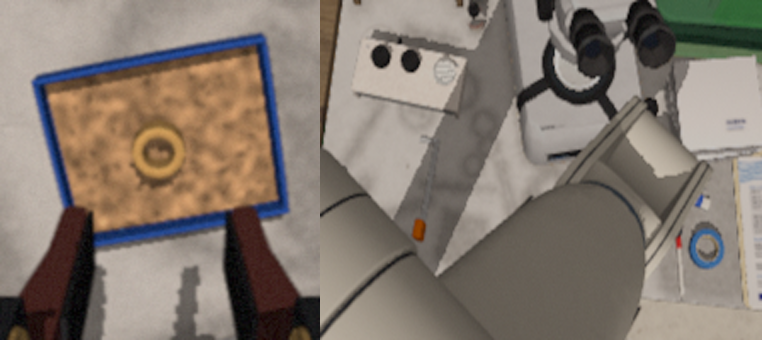

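The ring lies flat at the centre of the cork pad (left half, 157,152). The feeler lies flat in front of the shelf (right half, handle 420,230 and toe 430,138), and the gripper is clear.

```bash
python3 -c "
from workcell import ctrl
print(ctrl.close_job())"
```

```text
the job is handed in; nothing more can be done
None
```

The job is handed in: the ring lies flat on the tray's cork pad, the feeler lies flat in front of the shelf, and the partition was pushed only about 3–4 mm by the force readings; no verdict came back.

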